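# Move the row of containers into the new caddy in reverse order

### The job

Move the four containers from the row of plywood bays on the old plank into the new metal caddy on the other side of the bench, one to a bay, in reverse order: the one now nearest the robot goes into the caddy's bay farthest from it, and so on along the row, back to front. Leave all four standing upright on the caddy's floor.

Things in the scene. Friction and masses are not known exactly. Their poses are not given: they have to be found in the camera images.
- spray_mid (a point): Upright; the point is its centre, half-way up, z along its upright axis. Grey touch-up spray can with paper band and black cap: round, straight sides of diameter 44 mm up to 85 mm above its base, 110 mm tall in all, about 0.2 kg; the cap is 34 mm across.
- glue_mid (a point): Upright; the point is its centre, half-way up, z along its upright axis. White plastic glue bottle with a cardboard-brown band and a tapering nozzle: round, diameter 48 mm up to 68 mm above its base, then tapering to the nozzle tip, 100 mm tall in all, about 0.15 kg.
- jar_mid (a point): Upright; the point is its centre, half-way up, z along its upright axis. Brown glass jar with steel screw lid: round, glass of diameter 54 mm up to 60 mm above its base, lid (the top 14 mm) of diameter 50 mm, 80 mm tall in all, about 0.22 kg; the shortest and widest.
- tin_mid (a point): Upright; the point is its centre, half-way up, z along its upright axis. Square-section steel tin with paper label and small black screw cap: 44 x 44 mm, straight sides up to 78 mm above its base, 92 mm tall with cap, about 0.24 kg; x and y square to its sides, at the start parallel to the plank's within 0.05 rad.
- plank: Dark wooden plank, 312 x 86 x 12 mm, fixed, lying on the bench with its length (its x axis) pointing roughly away from the robot (+x world, up to 0.25 rad off), on the left or the right. It carries the row of four bays, 76 mm apart: at x = -114, -38, 38, 114 mm. Origin: centre of its underside, on the bench.
- caddy: The new caddy: fixed bright metal tray, 308 x 84 mm, empty at the start, on the other side of the bench, its length (its x axis) pointing roughly away from the robot (up to 0.25 rad off). Three dividers make four bays in a row with centres at x = -114, -38, 38, 114 mm, y = 0, each 72 mm along x by 76 mm along y inside. Floor 4 mm thick (things stand 4 mm above the bench); walls and dividers 4 mm thick, tops 18 mm above the bench. Origin: centre of its underside, on the bench.
- bay_spray: Shallow open plywood bay on the plank, 74 x 80 mm outside, 15 mm high, walls and floor 3 mm thick, fixed; the one in which the spray can stands at the start (its base 15 mm above the bench). Axes parallel to the plank's; origin: centre of its underside, 12 mm above the bench. All four bays look alike, and which is where in the row changes from start to start.
- bay_glue: Shallow open plywood bay on the plank, 74 x 80 mm outside, 15 mm high, walls and floor 3 mm thick, fixed; the one in which the glue bottle stands at the start (its base 15 mm above the bench). Axes parallel to the plank's; origin: centre of its underside, 12 mm above the bench. All four bays look alike, and which is where in the row changes from start to start.
- bay_jar: Shallow open plywood bay on the plank, 74 x 80 mm outside, 15 mm high, walls and floor 3 mm thick, fixed; the one in which the jar stands at the start (its base 15 mm above the bench). Axes parallel to the plank's; origin: centre of its underside, 12 mm above the bench. All four bays look alike, and which is where in the row changes from start to start.
- bay_tin: Shallow open plywood bay on the plank, 74 x 80 mm outside, 15 mm high, walls and floor 3 mm thick, fixed; the one in which the tin stands at the start (its base 15 mm above the bench). Axes parallel to the plank's; origin: centre of its underside, 12 mm above the bench. All four bays look alike, and which is where in the row changes from start to start.
Things that resemble listed ones, but are neither listed nor needed, are in the scene too. Leave any green or turquoise look-alike of the part that bears jar_mid alone. Leave any green look-alike of the part that bears glue_mid alone.

How it is judged:
By the outcome, as a careful person would: the job done as asked, in the order asked, and still so for the second after the job is handed in, with the robot touching nothing.
It also fails if it takes over 99 s, if anything falls off the work surface, if the arm or the gripper's body presses on something with over 40 N, if the wrist force passes 120 N, or if a joint passes its speed limit or range.

### The arm

A 7-joint arm with a two-finger parallel gripper is mounted at the origin on the work surface. World frame = base frame: x ahead of the robot, y to its left, z up, the work surface at z = 0. Lengths are in m, angles in rad, forces in N, time in s.
With the tool pointing down it reaches from about 0.4 to 0.85 m from the base axis. Payload 4.5 kg.
Tool frame: the origin (TCP) lies between the finger pads; the fingertips stand 11 mm ahead of it and the grasp point (between the pads) lies 8 mm behind it (r.tip_reach is the distance from the TCP to the fingertips, in m); x points along the fingers, y is the direction in which the jaws open and shut, and the axes are right-handed (so a half turn about x gives the same grasp; the last joint's range is limited). The gripper opens to 88 mm and grips with 3 to 60 N. Pads are 18 mm wide; open, the fingers measure 123 mm over their backs; the gripper's body (75 mm by 187 mm) begins 45 mm behind the grasp point.
Start: joints at [0.034, 0.689, -0.195, 1.565, 0.157, 0.902, -0.215], TCP at [0.625, 0, 0.25] pointing down, gripper open.
Joint ranges: [-3.01, 3.01], [-0.46, 2.08], [-1.47, 1.51], [0.13, 2.56], [-1, 4.14], [0.04, 2.09], [-2.66, 2.66]. Speed limits (rad/s): [2.57, 2.57, 3.14, 3.14, 3.14, 3.14, 3.14].

### API

Orientations are given as a unit quaternion [x, y, z, w].
In Python, from plant import r gives the robot as it stands.
- The arm moves only by the tool drive_tool, never from a script. Its argument "deltas" is a list of rows, each a list of 3 entries, a list of its own where there are three numbers: the turn, a rotation vector about the tool's x, y, z in degrees, then the shift along the tool's x, y, z in cm, then the finger opening in cm, from 0 to 8.81. A call has 1 to 12 rows; each row shifts and turns the commanded pose from where the row before left it, along the tool's axes as they then stand; what a row does not reach is not made up. A row lasts 1/12 s, in which the tool goes at most 41.7 mm and 7.16 degrees, less where a joint would pass 70% of its speed; a pose out of reach is approached as far as the arm can. A call is refused whole if a number of a shift passes 4.17 or a number of a turn 7.16, either way. A call with a gripper value outside its range is refused whole. The fingers move at their own pace and stop on an object; "force" is the grip in N (left out, the last holds). Time passes only in rows, so rows that do not move let the fingers close. It gives the time, the measured TCP pose, the force and the opening at its end, in the units of the state.
- r.get_state(): the state, without advancing time (a new reading comes with each control period).
- r.snapshot(name): name is "scene" or "side" or "wrist"; returns a dict with "color" (480x640x3 uint8, red, green, blue), "fov_y" (degrees; the focal length in pixels is half the picture's height over the tangent of half this angle, whatever the lens; pixels are square), "cx", "cy" (the principal point, pixels), "extrinsics" (4x4, takes a point from world to camera coordinates); the wrist camera has in their place "tool_from_camera" (4x4, takes a point from camera to tool coordinates, whose origin is the TCP and whose axes are the tool frame's). Camera axes: x right, y up, looking along -z (the intrinsics and any distortion apply to the point x, -y, -z); pixel columns grow to the right and rows downward; lengths in m; the calibration is good to about 2 mm. The wrist camera is an equidistant fisheye: a pixel r from the principal point sees the ray r / f radians off the axis. A picture is of the moment at which its call begins: read the wrist's pose just before it. There is no depth.
- r.finish_job(): hands the job in, once; it reports no verdict.
The state is a dict: "clock": time; "q": joint angles; "qd": joint speeds; "joint_torque": joint torques, N m; "tool_pos": TCP position; "eef_rot": TCP orientation; "contact_force": force on the tool from outside, world axes, zero at the start; "moment": the same for the moment, N m; "opening": opening from 0.0 (shut) to 1.0 (fully open).
Only numpy, scipy, OpenCV 4.12 (cv2) and the standard library are available. Lean on these libraries where they do the work, as an engineer would, in place of code of your own. Each camera call takes 0.05 s, during which the arm holds its last target. There are 200 camera calls.

## Working session

There is one attempt and no reset: what is moved stays moved. The work goes in short steps, Python scripts to look and compute and a tool call to move; the robot and the scene stay as the last step left them, time stands still between calls to the robot, and variables do not carry over. Pictures are saved under pics/ and viewed, about 12 in all and at most 16, crops included, and the job is handed in when it is done.

Besides the shell and the picture viewer there is one more tool, called by a JSON object that holds its "fn" and its "kwargs", one argument or row to a line. drive_tool: Moves the arm, as the interface text tells. Its arguments: {"type":"object","properties":{"deltas":{"type":"array","items":{"type":"array"}},"force":{"type":"number"}},"required":["deltas"]}

```bash
mkdir -p pics; ls
python3 - <<'E'
from plant import r
import cv2,pickle
d={}
for n in("scene","side","wrist"):
    s=r.snapshot(n);d[n]=s;cv2.imwrite(f"pics/{n}0.png",s["color"][...,::-1])
    print(n,{k:v for k,v in s.items() if k!="color"})
print(r.get_state())
pickle.dump(d,open("s0.pkl","wb"))
E
```

```text
pics
scene {'fov_y': 46.99123796343312, 'cx': 314.2706236570389, 'cy': 244.0864300286192, 'extrinsics': array([[ 0.54023571,  0.84150931, -0.00273003, -0.31259508],
       [-0.51813359,  0.33518641,  0.78688477,  0.19011668],
       [ 0.66308594, -0.42368873,  0.61709391, -1.59209791],
       [ 0.        ,  0.        ,  0.        ,  1.        ]])}
side {'fov_y': 49.199196029283875, 'cx': 321.4866201329521, 'cy': 237.1877161643766, 'extrinsics': array([[-0.9350818 , -0.35427556,  0.01052846,  0.48563925],
       [ 0.27452899, -0.70516926,  0.65373554, -0.1474672 ],
       [-0.22417818,  0.61418657,  0.75664985, -1.01701368],
       [ 0.        ,  0.        ,  0.        ,  1.        ]])}
wrist {'fov_y': 65.70646984690485, 'cx': 323.85170822649485, 'cy': 236.2622395146513, 'tool_from_camera': array([[ 2.85080626e-04,  2.71387082e-01, -9.62470244e-01,
        -1.35185584e-01],
       [ 9.99999880e-01, -4.61784853e-04,  1.65987623e-04,
        -1.03283698e-03],
       [-3.99407283e-04, -9.62470175e-01, -2.71387181e-01,
        -6.99680158e-02],
       [ 0.00000000e+00,  0.00000000e+00,  0.00000000e+00,
         1.00000000e+00]])}
{'clock': 0.15, 'q': array([ 0.03380297,  0.68977898, -0.19453614,  1.56608416,  0.15732187,
        0.90249454, -0.21506793]), 'qd': array([-9.65519715e-04, -3.54138772e-03,  3.70091496e-04, -3.37016346e-03,
        5.21455765e-04,  7.40645325e-05,  1.39891603e-03]), 'joint_torque': array([-1.46674727e-03, -5.27863634e+01, -1.26819178e+00, -1.53587687e+01,
       -5.24473807e-02,  3.92338901e-03,  1.12435155e-04]), 'tool_pos': array([ 6.24545143e-01, -3.65088404e-05,  2.49107776e-01]), 'eef_rot': array([-0.49960165, -0.50034185,  0.50034202, -0.49971401]), 'contact_force': array([ 0.34410745, -0.16360284,  0.44019425]), 'moment': array([ 0.03077043, -0.05461232,  0.0204704 ]), 'opening': 0.9973354066780565}
```

View pics/scene0.png

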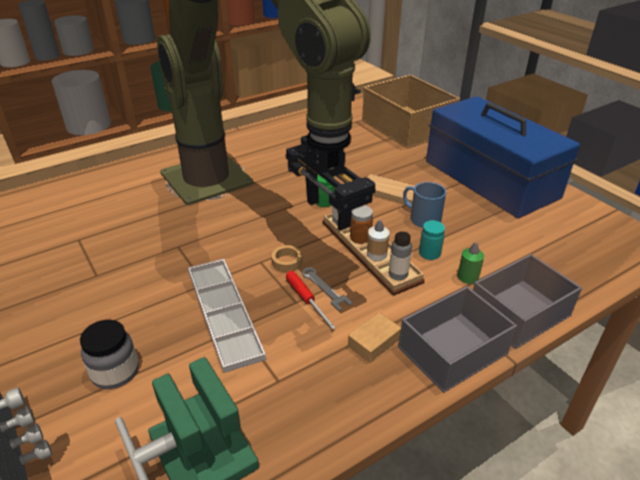

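View pics/side0.png

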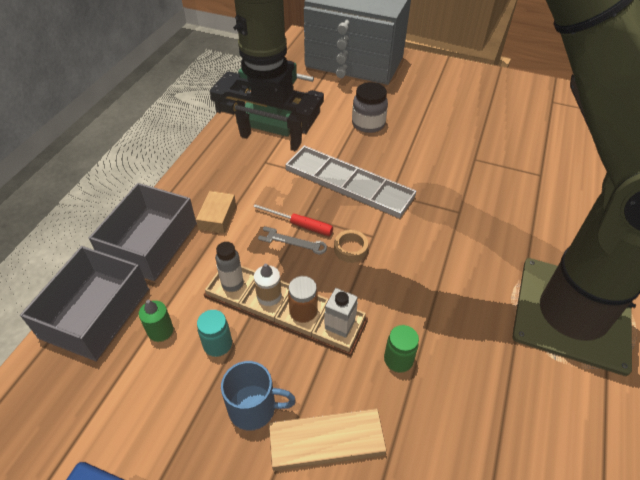

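View pics/wrist0.png

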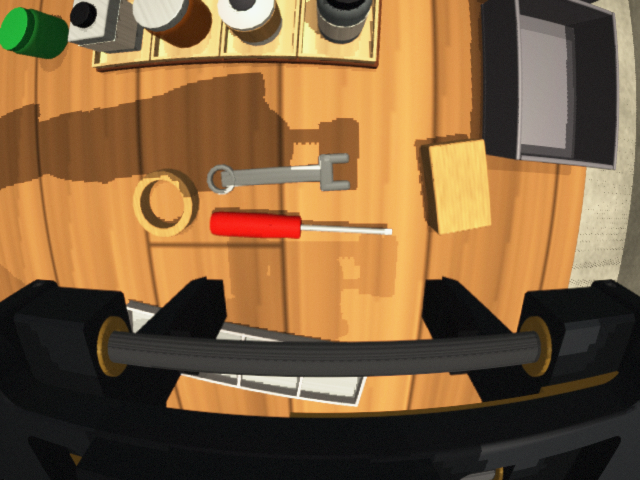

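Row nearest to farthest from the robot: tin, jar, glue, spray. So in the caddy the tin goes farthest, then jar, glue, and spray nearest. The caddy sits at side px (350,180) and the plank at (285,305).

```bash
cat > h.py <<'E'
import numpy as np, cv2, pickle
from scipy.spatial.transform import Rotation as R
def ray(s,px,st=None):
    px=np.atleast_2d(np.array(px,float)); f=240/np.tan(np.radians(s["fov_y"]/2))
    a=(px-[s["cx"],s["cy"]])/f
    if "extrinsics" in s:
        d=np.c_[a[:,0],-a[:,1],-np.ones(len(a))]; E=s["extrinsics"]
        return -E[:3,:3].T@E[:3,3], d@E[:3,:3]
    t=np.linalg.norm(a,axis=1)[:,None]; k=np.sin(t)/np.maximum(t,1e-9)
    d=np.c_[a[:,:1]*k,-a[:,1:]*k,-np.cos(t)]; T=s["tool_from_camera"]; Q=R.from_quat(st["eef_rot"]).as_matrix()
    return Q@T[:3,3]+st["tool_pos"], d@T[:3,:3].T@Q.T
def onz(s,px,z,st=None):
    o,d=ray(s,px,st); return (o+d*((z-o[2])/d[:,2])[:,None])[:,:2]
E
python3 - <<'E'
from h import *
d=pickle.load(open("s0.pkl","rb")); np.set_printoptions(precision=4,suppress=True)
S=d["side"];C=d["scene"]
print("side caddy",onz(S,[(287,164),(302,150),(414,190),(403,212)],.018).tolist())
print("scene caddy",onz(C,[(189,270),(224,261),(264,353),(226,366)],.018).tolist())
print("plank side",onz(S,[(206,291),(363,318),(352,347)],.012).tolist())
for n,p,z in(("tin",(342,299),.107),("jar",(303,286),.095),("glue",(266,268),.115),("spray",(226,248),.125)): print(n,onz(S,p,z))
for n,p,z in(("jar",(362,213),.095),("glue",(378,227),.115),("spray",(402,238),.125)): print(n,onz(C,p,z))
st=dict(tool_pos=np.array([.6245,0,.2491]),eef_rot=[-0.49960165, -0.50034185,  0.50034202, -0.49971401])
for n,p,z in(("tin",(84,13),.107),("spray",(340,8),.125)): print(n,onz(d["wrist"],p,z,st))
print(R.from_quat(st["eef_rot"]).as_matrix())
E
python3 -c "
import cv2
a=cv2.imread('pics/side0.png');b=a[130:360,180:430]
cv2.imwrite('pics/crop0.png',cv2.resize(b,None,fx=3,fy=2.6,interpolation=2))"
```

```text
side caddy [[0.6766064798959422, -0.17954897990865704], [0.662585731792435, -0.24110531047419004], [0.36817029771684096, -0.20369446888023168], [0.3737231035687896, -0.12630515485643978]]
scene caddy [[0.3745860903550866, -0.204873728197694], [0.38863345248273384, -0.1248173720609635], [0.6798792043077535, -0.179028494158806], [0.6690740813030879, -0.25368105907481775]]
plank side [[0.6796681240757765, 0.21618181606885645], [0.37343163747124725, 0.16400865179376822], [0.37329380274651963, 0.22969841967538357]]
tin [[0.407  0.1998]]
jar [[0.4834 0.1908]]
glue [[0.5542 0.1913]]
spray [[0.6372 0.1827]]
jar [[0.4928 0.1876]]
glue [[0.5774 0.167 ]]
spray [[0.6461 0.1763]]
tin [[0.4153 0.1925]]
spray [[0.6344 0.1616]]
[[-0.0014  1.      0.0001]
 [-0.0001  0.0001 -1.    ]
 [-1.     -0.0014  0.0001]]
```

View pics/crop0.png

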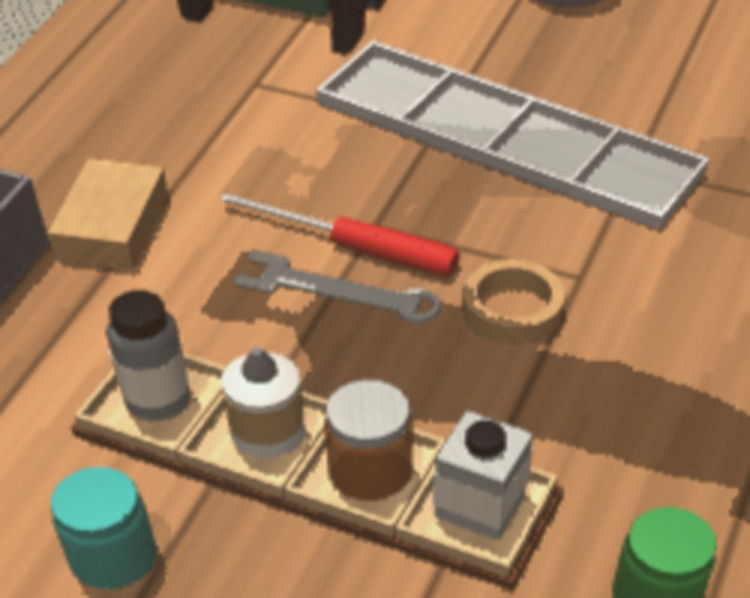

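Crop shows the plank row (spray, glue, jar, tin from left to right), the empty caddy behind, and a teal and a green decoy close by. I'll turn the jaws across the row and look from above with the wrist camera.

{"fn": "drive_tool", "kwargs": {
  "deltas": [
    [[0, 0, 0], [-1.4, -1.8, -2.8], 8],
    [[0, 0, 0], [-1.4, -1.8, -2.8], 8],
    [[0, 0, 0], [-1.4, -1.8, -2.8], 8],
    [[0, 0, 0], [-1.4, -1.8, -2.8], 8],
    [[0, 0, 0], [-1.4, -1.8, -2.8], 8],
    [[0, 0, 0], [-1.4, -1.8, -2.8], 8],
    [[0, 0, 0], [-1.4, -1.8, -2.8], 8],
    [[7, 0, 0], [0, 0, 0], 8],
    [[7, 0, 0], [0, 0, 0], 8],
    [[7, 0, 0], [0, 0, 0], 8],
    [[7, 0, 0], [0, 0, 0], 8],
    [[7, 0, 0], [0, 0, 0], 8]
  ]
}}

```text
clock: 1.15
tool_pos: [0.4987, 0.196, 0.3476]
eef_rot: [-0.628, -0.325, 0.628, -0.325]
contact_force: [0.5, 0.4, 0.4]
opening: 0.907
```

{"fn": "drive_tool", "kwargs": {
  "deltas": [
    [[7, 0, 0], [0, 0, 0], 8],
    [[7, 0, 0], [0, 0, 0], 8],
    [[7, 0, 0], [0, 0, 0], 8],
    [[7, 0, 0], [0, 0, 0], 8],
    [[7, 0, 0], [0, 0, 0], 8],
    [[7, 0, 0], [0, 0, 0], 8],
    [[7, 0, 0], [0, 0, 0], 8],
    [[6, 0, 0], [0, 0, 0], 8],
    [[0, 0, 0], [0, 0, 0], 8],
    [[0, 0, 0], [0, 0, 0], 8]
  ]
}}

```text
clock: 1.98
tool_pos: [0.4988, 0.1961, 0.3475]
eef_rot: [-0.707, -0.001, 0.707, -0.001]
contact_force: [-0.5, -0.4, 0.6]
opening: 0.904
```

```bash
cat >> h.py <<'E'
def wshot(name):
    from plant import r
    st=r.get_state(); s=r.snapshot("wrist"); pickle.dump((s,st),open(f"{name}.pkl","wb")); cv2.imwrite(f"pics/{name}.png",s["color"][...,::-1])
    print(st["clock"],st["tool_pos"].round(4),"\n",R.from_quat(st["eef_rot"]).as_matrix().round(3)); return s,st
E
python3 -c "
from h import *
wshot('w1')"
```

```text
1.9833 [0.4988 0.1961 0.3475] 
 [[-0.     0.003 -1.   ]
 [-0.    -1.    -0.003]
 [-1.     0.     0.   ]]
```

View pics/w1.png

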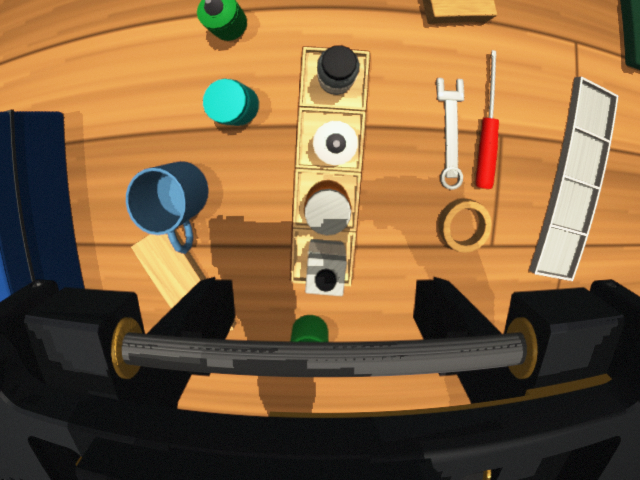

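Nicely shows everything: spray cap (338,64), glue tip (336,143), jar lid (328,212), tin cap (325,280); caddy corners (580,78),(617,98),(575,279),(532,271); decoys teal (230,103) and green (310,328).

```bash
python3 - <<'E'
from h import *
s,st=pickle.load(open("w1.pkl","rb")); np.set_printoptions(precision=4,suppress=True)
img=s["color"]; hsv=cv2.cvtColor(img,cv2.COLOR_RGB2HSV)
def rect(m,z,name):
    cs,_=cv2.findContours(m,0,2); c=max(cs,key=cv2.contourArea)[:,0]
    p=onz(s,c,z,st); rc=cv2.minAreaRect((p*1000).astype(np.float32)); print(name,rc, cv2.boxPoints(rc).round(1).tolist())
m=((hsv[...,1]<50)&(hsv[...,2]>90)).astype(np.uint8); m[:, :505]=0; m[290:]=0
m=cv2.morphologyEx(m,cv2.MORPH_CLOSE,np.ones((5,5)))
rect(m,.018,"caddy")
print(onz(s,[(580,78),(617,98),(575,279),(532,271)],.018,st))
print("rim",onz(s,[(303,47),(370,50),(292,281),(354,282)],.027,st))
for n,p,z in(("tin",(325,280),.107),("jar",(328,212),.095),("glue",(336,143),.115),("spray",(338,64),.125),("teal",(228,98),.08),("green",(310,325),.08)): print(n,onz(s,p,z,st))
print("tintop",onz(s,[(307,294),(344,294),(347,263),(311,263)],.093,st))
E
python3 -c "
import cv2
a=cv2.imread('pics/w1.png');b=a[30:300,280:380]
cv2.imwrite('pics/crop1.png',cv2.resize(a[235:300,285:365],None,fx=7,fy=7,interpolation=2))"
```

```text
caddy ((522.1222534179688, -189.4964599609375), (85.82958984375, 306.6240539550781), 79.48294067382812) [[363.6000061035156, -203.6999969482422], [665.0, -259.70001220703125], [680.7000122070312, -175.3000030517578], [379.20001220703125, -119.30000305175781]]
[[ 0.6772 -0.1763]
 [ 0.6606 -0.2577]
 [ 0.3659 -0.2093]
 [ 0.3829 -0.1173]]
rim [[0.6761 0.2222]
 [0.6734 0.141 ]
 [0.3766 0.2382]
 [0.3755 0.1557]]
tin [[0.4116 0.1947]]
jar [[0.4847 0.1918]]
glue [[0.5585 0.1846]]
spray [[0.6356 0.1834]]
teal [[0.6094 0.3009]]
green [[0.3397 0.2128]]
tintop [[0.3882 0.2153]
 [0.3883 0.1727]
 [0.4264 0.1702]
 [0.4262 0.2104]]
```

View pics/crop1.png

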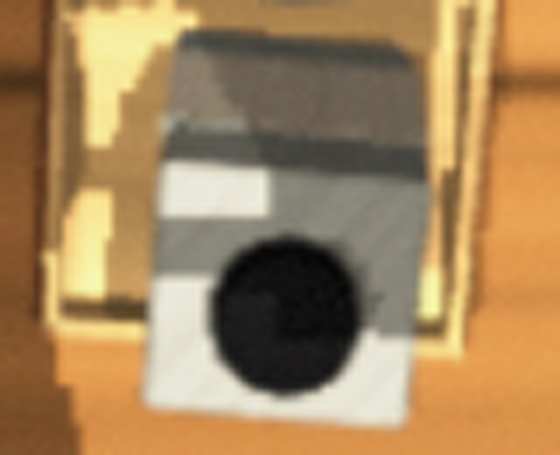

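{"fn": "drive_tool", "kwargs": {
  "deltas": [
    [[0, 0, 0], [1.5, 0.1, 2.9], 8],
    [[0, 0, 0], [1.5, 0.1, 2.9], 8],
    [[0, 0, 0], [1.5, 0, 3], 8],
    [[4, 0, 0], [3.5, 0, 0], 8],
    [[0, 0, 0], [4, 0, 0], 8],
    [[0, 0, 0], [4, 0, 0], 8],
    [[0, 0, 0], [3, 0, 0], 8],
    [[0, 0, 0], [0.5, 0, 0], 8]
  ]
}}

```text
clock: 2.7
tool_pos: [0.4087, 0.1931, 0.1491]
eef_rot: [-0.704, 0.025, 0.709, 0.023]
contact_force: [-0.8, -1.2, -0.2]
opening: 0.907
```

{"fn": "drive_tool", "kwargs": {
  "deltas": [
    [[0, 0, 0], [3, 0, -0.2], 8],
    [[0, 0, 0], [3, 0, 0], 8],
    [[0, 0, 0], [2, 0, 0], 8],
    [[0, 0, 0], [0.6, 0, 0], 8],
    [[0, 0, 0], [0, 0, 0], 3],
    [[0, 0, 0], [0, 0, 0], 3],
    [[0, 0, 0], [0, 0, 0], 3],
    [[0, 0, 0], [0, 0, 0], 3],
    [[0, 0, 0], [0, 0, 0], 3],
    [[0, 0, 0], [0, 0, 0], 3]
  ],
  "force": 20
}}

```text
clock: 3.53
tool_pos: [0.4135, 0.194, 0.0676]
eef_rot: [0.707, -0.024, -0.706, -0.025]
contact_force: [0.3, -0.0, 5.5]
opening: 0.499
```

{"fn": "drive_tool", "kwargs": {
  "deltas": [
    [[0, 0, 0], [-1, 0, 0], 3],
    [[0, 0, 0], [-3, 0, 0], 3],
    [[0, 0, 0], [-4, 0, 0], 3],
    [[0, 0, 0], [-4, 0, 0], 3],
    [[0, 0, 0], [0, 0, 0], 3]
  ],
  "force": 25
}}

```text
clock: 3.95
tool_pos: [0.4157, 0.1949, 0.1927]
eef_rot: [0.71, -0.023, -0.703, -0.027]
contact_force: [-0.2, 0.3, -2.4]
opening: 0.5
```

```bash
python3 -c "
from plant import r
s=r.get_state();print(s['q'].round(3),s['tool_pos'],s['contact_force'],s['opening'])"
```

```text
[-0.641  0.583  0.159  2.131 -0.21   0.431 -1.959] [0.4157331  0.19491647 0.19274256] [-0.17726386  0.25789871 -2.39039858] 0.49979312111123114
```

{"fn": "drive_tool", "kwargs": {
  "deltas": [
    [[0, 0, 0], [0, 3.2, -2], 3],
    [[0, 0, 0], [0, 3.2, -2], 3],
    [[0, 0, 0], [0, 3.2, -2], 3],
    [[0, 0, 0], [0, 3.2, -2], 3],
    [[0, 0, 0], [0, 3.2, -2], 3],
    [[0, 0, 0], [0, 3.2, -2], 3],
    [[0, 0, 0], [0, 3.2, -2], 3],
    [[0, 0, 0], [0, 3.2, -2], 3],
    [[0, 0, 0], [0, 3.2, -2], 3],
    [[0, 0, 0], [0, 3.2, -2], 3],
    [[0, 0, 0], [0, 3.2, -2], 3],
    [[7, 0, 0], [0, 3.2, -2], 3]
  ]
}}

```text
clock: 4.95
tool_pos: [0.625, -0.2076, 0.1861]
eef_rot: [-0.703, 0.068, 0.705, 0.069]
contact_force: [0.6, -0.1, -3.0]
opening: 0.495
```

```bash
python3 -c "
from h import *
wshot('w2')
from plant import r
print(r.get_state()['q'].round(3))
s=r.snapshot('scene');pickle.dump(s,open('c2.pkl','wb'));cv2.imwrite('pics/c2.png',cv2.resize(s['color'][200:420,120:440,::-1],None,fx=2,fy=2))"
```

```text
4.95 [ 0.625  -0.2076  0.1861] 
 [[-0.002 -0.192 -0.981]
 [ 0.001 -0.981  0.192]
 [-1.    -0.001  0.002]]
[ 0.2    0.814  0.118  1.512 -0.108  0.816 -1.427]
```

View pics/w2.png

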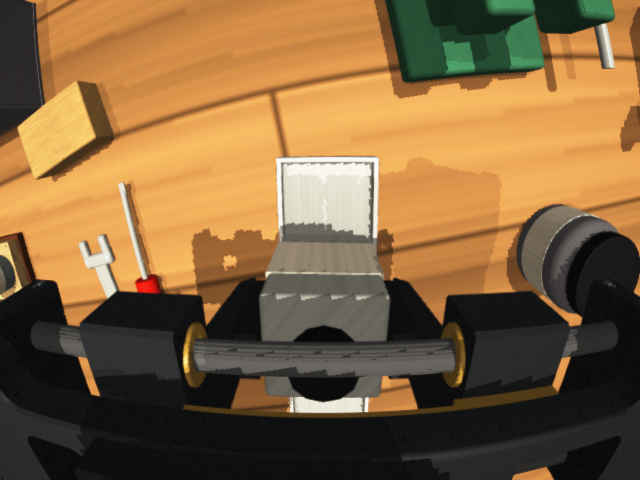

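Tin held over the far bay, whose end rim spans (277,158)-(379,157), aligned with the image.

Run:
```python
from h import *
s,st=pickle.load(open("w2.pkl","rb"))
p=onz(s,[(277,157.5),(379,157.5),(284,242),(373,242)],.018,st);print(p)
m=p[:2].mean(0); e=p[0]-p[1]; print(np.linalg.norm(e),"yaw",np.arctan2(-e[0],e[1]))
for y in(-.178,-.19): print(m-np.array([np.cos(y),np.sin(y)])*.040)
```

```text
[[ 0.68086558 -0.17938072]
 [ 0.66504251 -0.26114178]
 [ 0.60948988 -0.16964322]
 [ 0.59490492 -0.24445173]]
0.08327809626308645 yaw -0.1911650144719098
[ 0.63358605 -0.21317879]
[ 0.63367387 -0.21270689]
```

View pics/c2.png

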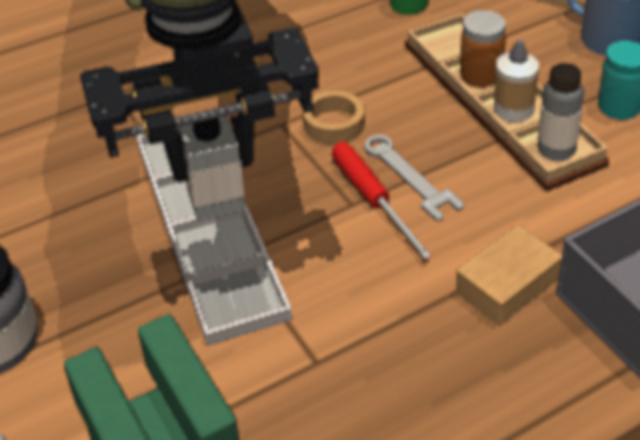

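{"fn": "drive_tool", "kwargs": {
  "deltas": [
    [[0, 0, 0], [1, 0.3, -1.1], 3],
    [[0, 0, 0], [3, 0, 0], 3],
    [[0, 0, 0], [3, 0, 0], 3],
    [[0, 0, 0], [3, 0, 0], 3],
    [[0, 0, 0], [1.8, 0, 0], 3],
    [[0, 0, 0], [0.7, 0, 0], 3],
    [[0, 0, 0], [0, 0, 0], 3]
  ]
}}

```text
clock: 5.63
tool_pos: [0.6338, -0.21, 0.0593]
eef_rot: [-0.702, 0.067, 0.706, 0.068]
contact_force: [-0.4, 0.2, -2.5]
opening: 0.494
```

{"fn": "drive_tool", "kwargs": {
  "deltas": [
    [[0, 0, 0], [0.2, 0.3, 0], 3],
    [[0, 0, 0], [0.1, 0, 0], 3],
    [[0, 0, 0], [0, 0, 0], 4.8],
    [[0, 0, 0], [0, 0, 0], 7],
    [[0, 0, 0], [0, 0, 0], 8],
    [[0, 0, 0], [0, 0, 0], 8],
    [[0, 0, 0], [-2, 0, 0], 8],
    [[0, 0, 0], [-4, 0, 0], 8],
    [[0, 0, 0], [-4, 0, 0], 8],
    [[0, 0, 0], [-1.5, 0, 0], 8]
  ]
}}

```text
clock: 6.47
tool_pos: [0.6382, -0.2151, 0.1798]
eef_rot: [0.707, -0.069, -0.701, -0.067]
contact_force: [0.9, 0.1, 0.6]
opening: 0.902
```

{"fn": "drive_tool", "kwargs": {
  "deltas": [
    [[0, 0, 0], [0, -3.1, 1.9], 8],
    [[0, 0, 0], [0, -3.1, 1.9], 8],
    [[0, 0, 0], [0, -3.1, 1.9], 8],
    [[0, 0, 0], [0, -3.1, 1.9], 8],
    [[0, 0, 0], [0, -3.1, 1.9], 8],
    [[0, 0, 0], [0, -3.1, 1.9], 8],
    [[0, 0, 0], [0, -3.1, 1.9], 8],
    [[0, 0, 0], [0, -3.1, 1.9], 8],
    [[0, 0, 0], [0, -3.1, 1.9], 8],
    [[0, 0, 0], [0, -3.1, 1.9], 8],
    [[0, 0, 0], [0, -3.1, 1.9], 8],
    [[-7, 0, 0], [0, -3.1, 1.9], 8]
  ]
}}

```text
clock: 7.47
tool_pos: [0.4818, 0.1966, 0.1742]
eef_rot: [0.707, -0.024, -0.706, -0.024]
contact_force: [0.7, 0.9, 0.3]
opening: 0.908
```

```bash
python3 -c "
from h import *
from plant import r
wshot('w3')
s=r.snapshot('scene');pickle.dump(s,open('c3.pkl','wb'));cv2.imwrite('pics/c3.png',cv2.resize(s['color'][180:400,120:440,::-1],None,fx=2,fy=2))"
```

```text
7.4667 [0.4818 0.1966 0.1742] 
 [[ 0.001 -0.069 -0.998]
 [ 0.    -0.998  0.069]
 [-1.    -0.    -0.001]]
```

View pics/w3.png

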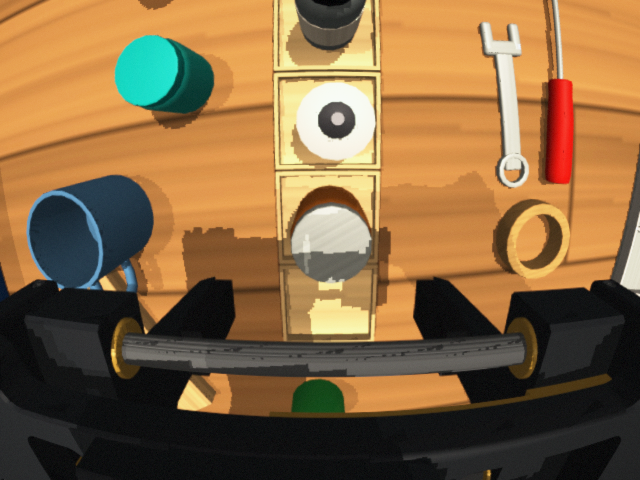

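View pics/c3.png

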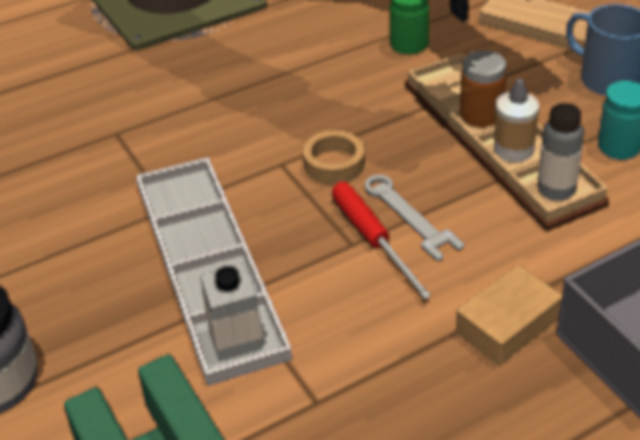

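Tin stands in the far bay at c3 (235,310). In the wrist picture the jar lid is centred at (332,244) and the glue tip at (338,119).

Run:
```python
from h import *
s,st=pickle.load(open("w3.pkl","rb"))
for p,z in (((332,244),.095),((338,119),.115),((335,121),.083)): print(onz(s,p,z,st))
```

```text
[[0.48490883 0.19155622]]
[[0.55784011 0.18416026]]
[[0.55796279 0.18477758]]
```

{"fn": "drive_tool", "kwargs": {
  "deltas": [
    [[0, 0, 0], [1.5, 0.5, -0.3], 8],
    [[0, 0, 0], [3, 0, 0], 8],
    [[0, 0, 0], [3, 0, 0], 8],
    [[0, 0, 0], [3, 0, 0], 8],
    [[0, 0, 0], [1.5, 0, 0], 8],
    [[0, 0, 0], [0.4, 0, 0], 8],
    [[0, 0, 0], [0, 0, 0], 8]
  ]
}}

```text
clock: 8.15
tool_pos: [0.4851, 0.1888, 0.0491]
eef_rot: [-0.706, 0.025, 0.707, 0.025]
contact_force: [-0.6, 0.7, -0.4]
opening: 0.91
```

{"fn": "drive_tool", "kwargs": {
  "deltas": [
    [[0, 0, 0], [0, -0.3, 0], 8],
    [[0, 0, 0], [0, 0, 0], 4],
    [[0, 0, 0], [0, 0, 0], 4],
    [[0, 0, 0], [0, 0, 0], 4],
    [[0, 0, 0], [0, 0, 0], 4],
    [[0, 0, 0], [0, 0, 0], 4],
    [[0, 0, 0], [-1, 0, 0], 4],
    [[0, 0, 0], [-3, 0, 0], 4],
    [[0, 0, 0], [-4, 0, 0], 4],
    [[0, 0, 0], [-4, 0, 0], 4],
    [[0, 0, 0], [0, 0, 0], 4]
  ]
}}

```text
clock: 9.07
tool_pos: [0.4888, 0.1935, 0.1762]
eef_rot: [0.71, -0.023, -0.703, -0.027]
contact_force: [1.0, -0.2, -3.1]
opening: 0.604
```

{"fn": "drive_tool", "kwargs": {
  "deltas": [
    [[0, 0, 0], [0, 3.5, -0.8], 4],
    [[0, 0, 0], [0, 3.5, -0.8], 4],
    [[0, 0, 0], [0, 3.5, -0.8], 4],
    [[0, 0, 0], [0, 3.5, -0.8], 4],
    [[0, 0, 0], [0, 3.5, -0.8], 4],
    [[0, 0, 0], [0, 3.5, -0.8], 4],
    [[0, 0, 0], [0, 3.5, -0.9], 4],
    [[0, 0, 0], [0, 3.5, -0.9], 4],
    [[0, 0, 0], [0, 3.5, -0.9], 4],
    [[0, 0, 0], [0, 3.5, -0.9], 4],
    [[0, 0, 0], [0, 3.5, -0.9], 4],
    [[7, 0, 0], [0, 0.2, 0], 4]
  ]
}}

```text
clock: 10.07
tool_pos: [0.5502, -0.2109, 0.1698]
eef_rot: [0.704, -0.075, -0.703, -0.07]
contact_force: [-0.2, -1.8, -1.6]
opening: 0.604
```

```bash
python3 -c "
from h import *
wshot('w4')"
```

```text
10.0667 [ 0.5502 -0.2109  0.1698] 
 [[ 0.001 -0.203 -0.979]
 [-0.007 -0.979  0.203]
 [-1.     0.007 -0.003]]
```

View pics/w4.png

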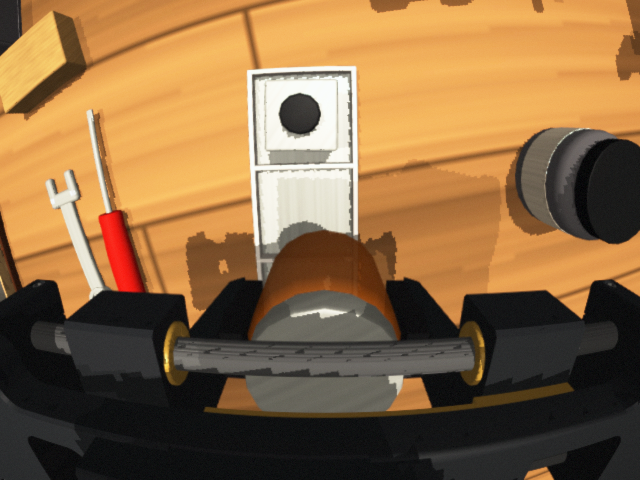

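Tin upright in the far bay, jar held over the second; the divider between them lies at row 168.

Run:
```python
from h import *
s,st=pickle.load(open("w4.pkl","rb"))
p=onz(s,[(248,70),(356,67),(252,168),(357,167)],.018,st);print(p)
e=p[0]-p[1];y=np.arctan2(-e[0],e[1]);print(y, p[2:].mean(0)-.038*np.array([np.cos(y),np.sin(y)]),p[:2].mean(0)-.116*np.array([np.cos(y),np.sin(y)]))
```

```text
[[ 0.68009446 -0.17937168]
 [ 0.66434614 -0.26059531]
 [ 0.60391101 -0.16589804]
 [ 0.58758117 -0.24592481]]
-0.19151223771125828 [ 0.55844083 -0.19867836] [ 0.55834107 -0.19790362]
```

{"fn": "drive_tool", "kwargs": {
  "deltas": [
    [[0, 0, 0], [0.5, -1.4, -0.7], 4],
    [[0, 0, 0], [3, 0, 0], 4],
    [[0, 0, 0], [3, 0, 0], 4],
    [[0, 0, 0], [3, 0, 0], 4],
    [[0, 0, 0], [2.2, 0, 0], 4],
    [[0, 0, 0], [1, 0, 0], 4],
    [[0, 0, 0], [0, 0, 0], 4],
    [[0, 0, 0], [0, 0, 0], 4]
  ]
}}

```text
clock: 10.78
tool_pos: [0.5594, -0.1876, 0.0422]
eef_rot: [-0.703, 0.068, 0.705, 0.067]
contact_force: [-2.3, -2.2, -3.9]
opening: 0.603
```

{"fn": "drive_tool", "kwargs": {
  "deltas": [
    [[0, 0, 0], [-0.3, 0.6, 0], 4],
    [[0, 0, 0], [0, 0.5, 0], 4],
    [[0, 0, 0], [0, 0, 0], 4],
    [[0, 0, 0], [0, 0, 0], 4]
  ]
}}

```text
clock: 11.12
tool_pos: [0.5592, -0.1986, 0.0467]
eef_rot: [0.705, -0.068, -0.703, -0.068]
contact_force: [0.2, -0.6, -2.1]
opening: 0.603
```

{"fn": "drive_tool", "kwargs": {
  "deltas": [
    [[0, 0, 0], [0.5, 0, 0], 4],
    [[0, 0, 0], [0.2, 0, 0], 4],
    [[0, 0, 0], [0, 0, 0], 4],
    [[0, 0, 0], [0, 0, 0], 4]
  ]
}}

```text
clock: 11.45
tool_pos: [0.5589, -0.1977, 0.0388]
eef_rot: [0.704, -0.067, -0.704, -0.068]
contact_force: [0.6, 0.8, 1.1]
opening: 0.6
```

{"fn": "drive_tool", "kwargs": {
  "deltas": [
    [[0, 0, 0], [0, 0, 0], 5.8],
    [[0, 0, 0], [0, 0, 0], 7],
    [[0, 0, 0], [0, 0, 0], 8],
    [[0, 0, 0], [0, 0, 0], 8],
    [[0, 0, 0], [-2, 0, 0], 8],
    [[0, 0, 0], [-4, 0, 0], 8],
    [[0, 0, 0], [-4, 0, 0], 8],
    [[0, 0, 0], [-4, 0, 0], 8],
    [[0, 0, 0], [0, 0, 0], 8],
    [[0, 0, 0], [0, 0, 0], 8]
  ]
}}

```text
clock: 12.28
tool_pos: [0.56, -0.1991, 0.1813]
eef_rot: [0.706, -0.068, -0.702, -0.067]
contact_force: [0.8, -0.4, -0.1]
opening: 0.906
```

{"fn": "drive_tool", "kwargs": {
  "deltas": [
    [[0, 0, 0], [0, -3.8, 0.8], 8],
    [[0, 0, 0], [0, -3.8, 0.8], 8],
    [[0, 0, 0], [0, -3.8, 0.8], 8],
    [[0, 0, 0], [0, -3.8, 0.8], 8],
    [[0, 0, 0], [0, -3.8, 0.8], 8],
    [[0, 0, 0], [0, -3.8, 0.8], 8],
    [[0, 0, 0], [0, -3.8, 0.8], 8],
    [[0, 0, 0], [0, -3.7, 0.7], 8],
    [[0, 0, 0], [0, -3.7, 0.7], 8],
    [[-7, 0, 0], [0, -3.6, 0.7], 8],
    [[0, 0, 0], [0, 0, 0], 8],
    [[0, 0, 0], [0, 0, 0], 8]
  ]
}}

```text
clock: 13.28
tool_pos: [0.5531, 0.1885, 0.1769]
eef_rot: [-0.706, 0.023, 0.708, 0.023]
contact_force: [-0.0, -1.2, 0.0]
opening: 0.907
```

```bash
python3 -c "
from h import *
from plant import r
wshot('w5')
s=r.snapshot('scene');a=cv2.resize(s['color'][180:400,120:440,::-1],(480,330));w=cv2.resize(cv2.imread('pics/w5.png'),(320,240));o=np.zeros((330,800,3),np.uint8);o[:,:480]=a;o[:240,480:]=w;cv2.imwrite('pics/m5.png',o)"
```

```text
13.2833 [0.5531 0.1885 0.1769] 
 [[-0.003 -0.064 -0.998]
 [ 0.001 -0.998  0.064]
 [-1.    -0.     0.003]]
```

View pics/m5.png

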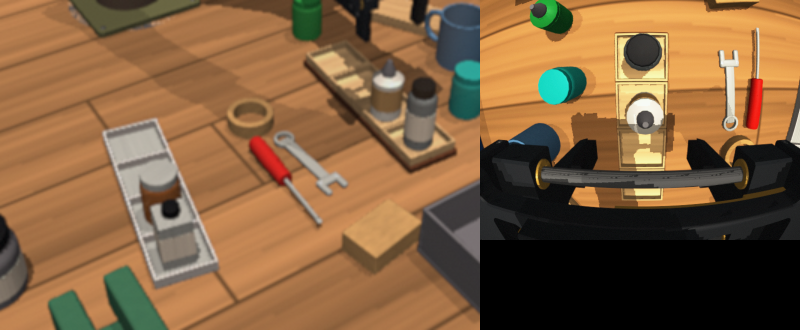

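Tin and jar stand in the two far bays; glue tip at wrist px (330,240), spray cap at (326,102).

{"fn": "drive_tool", "kwargs": {
  "deltas": [
    [[0, 0, 0], [1, 0.4, -0.5], 8],
    [[0, 0, 0], [3, 0, 0], 8],
    [[0, 0, 0], [3, 0, 0], 8],
    [[0, 0, 0], [2.5, 0, 0], 8],
    [[0, 0, 0], [1.1, 0, 0], 8],
    [[0, 0, 0], [0.3, 0, 0], 8],
    [[0, 0, 0], [0, 0, 0], 8],
    [[0, 0, 0], [0, 0, 0], 8]
  ]
}}

```text
clock: 14.05
tool_pos: [0.5604, 0.1805, 0.0706]
eef_rot: [0.707, -0.025, -0.706, -0.025]
contact_force: [0.2, -0.4, -0.1]
opening: 0.911
```

Run:
```python
from h import *
s,st=pickle.load(open("w5.pkl","rb"))
print(onz(s,[(330,240)],.115,st),onz(s,[(326,102)],.125,st))
```

```text
[[0.56360919 0.18451339]] [[0.63754877 0.18211352]]
```

{"fn": "drive_tool", "kwargs": {
  "deltas": [
    [[0, 0, 0], [0.3, -0.4, 0], 8],
    [[0, 0, 0], [0, 0, 0], 3.5],
    [[0, 0, 0], [0, 0, 0], 3.5],
    [[0, 0, 0], [0, 0, 0], 3.5],
    [[0, 0, 0], [0, 0, 0], 3.5],
    [[0, 0, 0], [0, 0, 0], 3.5],
    [[0, 0, 0], [0, 0, 0], 3.5]
  ]
}}

```text
clock: 14.63
tool_pos: [0.5598, 0.1849, 0.067]
eef_rot: [0.707, -0.025, -0.707, -0.025]
contact_force: [0.3, -0.7, 2.1]
opening: 0.537
```

{"fn": "drive_tool", "kwargs": {
  "deltas": [
    [[0, 0, 0], [-1, 0, 0], 3.5],
    [[0, 0, 0], [-3, 0, 0], 3.5],
    [[0, 0, 0], [-4, 0, 0], 3.5],
    [[0, 0, 0], [-4, 0, 0], 3.5],
    [[0, 0, 0], [-1, 0, 0], 3.5],
    [[0, 0, 0], [0, 0, 0], 3.5]
  ]
}}

```text
clock: 15.13
tool_pos: [0.5618, 0.1856, 0.2007]
eef_rot: [0.709, -0.024, -0.704, -0.026]
contact_force: [-0.1, 1.2, -0.7]
opening: 0.534
```

{"fn": "drive_tool", "kwargs": {
  "deltas": [
    [[0, 0, 0], [0, 3.7, 0.5], 3.5],
    [[0, 0, 0], [0, 3.7, 0.5], 3.5],
    [[0, 0, 0], [0, 3.7, 0.5], 3.5],
    [[0, 0, 0], [0, 3.7, 0.5], 3.5],
    [[0, 0, 0], [0, 3.7, 0.5], 3.5],
    [[0, 0, 0], [0, 3.7, 0.5], 3.5],
    [[0, 0, 0], [0, 3.7, 0.5], 3.5],
    [[0, 0, 0], [0, 3.7, 0.5], 3.5],
    [[0, 0, 0], [0, 3.9, 0.6], 3.5],
    [[7, 0, 0], [0, 3.9, 0.6], 3.5],
    [[0, 0, 0], [0, 0, 0], 3.5],
    [[0, 0, 0], [0, 0, 0], 3.5]
  ]
}}

```text
clock: 16.13
tool_pos: [0.4796, -0.187, 0.1954]
eef_rot: [-0.703, 0.07, 0.705, 0.07]
contact_force: [1.0, 1.0, -1.7]
opening: 0.532
```

{"fn": "drive_tool", "kwargs": {
  "deltas": [
    [[0, 0, 0], [1, -0.4, -0.4], 3.5],
    [[0, 0, 0], [3, 0, 0], 3.5],
    [[0, 0, 0], [3.5, 0, 0], 3.5],
    [[0, 0, 0], [3, 0, 0], 3.5],
    [[0, 0, 0], [2, 0, 0], 3.5],
    [[0, 0, 0], [0.7, 0, 0], 3.5],
    [[0, 0, 0], [0, 0, 0], 3.5],
    [[0, 0, 0], [0, 0, 0], 3.5]
  ]
}}

```text
clock: 16.8
tool_pos: [0.4868, -0.1799, 0.0645]
eef_rot: [-0.704, 0.067, 0.704, 0.067]
contact_force: [0.3, 0.2, -0.7]
opening: 0.534
```

{"fn": "drive_tool", "kwargs": {
  "deltas": [
    [[0, 0, 0], [0, 0.3, 0.2], 3.5],
    [[0, 0, 0], [0.5, 0, 0], 3.5],
    [[0, 0, 0], [0.3, 0, 0], 3.5],
    [[0, 0, 0], [0, 0, 0], 3.5],
    [[0, 0, 0], [0, 0, 0], 3.5]
  ]
}}

```text
clock: 17.22
tool_pos: [0.484, -0.1839, 0.057]
eef_rot: [0.704, -0.068, -0.704, -0.068]
contact_force: [0.4, -0.5, -0.6]
opening: 0.537
```

{"fn": "drive_tool", "kwargs": {
  "deltas": [
    [[0, 0, 0], [0.1, 0, 0], 3.5],
    [[0, 0, 0], [0, 0, 0], 5.2],
    [[0, 0, 0], [0, 0, 0], 7],
    [[0, 0, 0], [0, 0, 0], 8],
    [[0, 0, 0], [0, 0, 0], 8],
    [[0, 0, 0], [-2, 0, 0], 8],
    [[0, 0, 0], [-4, 0, 0], 8],
    [[0, 0, 0], [-4, 0, 0], 8],
    [[0, 0, 0], [-3, 0, 0], 8],
    [[0, 0, 0], [0, 0, 0], 8],
    [[0, 0, 0], [0, 0, 0], 8]
  ]
}}

```text
clock: 18.13
tool_pos: [0.4849, -0.1841, 0.1873]
eef_rot: [0.705, -0.068, -0.702, -0.067]
contact_force: [0.8, -0.0, 0.1]
opening: 0.91
```

{"fn": "drive_tool", "kwargs": {
  "deltas": [
    [[0, 0, 0], [0, -3.9, -0.8], 8],
    [[0, 0, 0], [0, -3.9, -0.8], 8],
    [[0, 0, 0], [0, -3.9, -0.8], 8],
    [[0, 0, 0], [0, -3.9, -0.8], 8],
    [[0, 0, 0], [0, -3.9, -0.8], 8],
    [[0, 0, 0], [0, -3.9, -0.8], 8],
    [[0, 0, 0], [0, -3.9, -0.8], 8],
    [[0, 0, 0], [0, -3.9, -0.8], 8],
    [[0, 0, 0], [0, -3.9, -0.8], 8],
    [[-7, 0, 0], [0, -3.8, -0.8], 8],
    [[0, 0, 0], [0, 0, 0], 8],
    [[0, 0, 0], [0, 0, 0], 8]
  ]
}}

```text
clock: 19.13
tool_pos: [0.6354, 0.1862, 0.183]
eef_rot: [-0.706, 0.023, 0.708, 0.023]
contact_force: [-0.5, -1.3, -0.4]
opening: 0.91
```

```bash
python3 -c "
from h import *
from plant import r
wshot('w6')
s=r.snapshot('scene');a=cv2.resize(s['color'][180:400,120:440,::-1],(480,330));w=cv2.resize(cv2.imread('pics/w6.png'),(320,240));o=np.zeros((330,800,3),np.uint8);o[:,:480]=a;o[:240,480:]=w;cv2.imwrite('pics/m6.png',o)"
```

```text
19.1333 [0.6354 0.1862 0.183 ] 
 [[-0.003 -0.065 -0.998]
 [ 0.001 -0.998  0.065]
 [-1.    -0.001  0.003]]
```

View pics/m6.png

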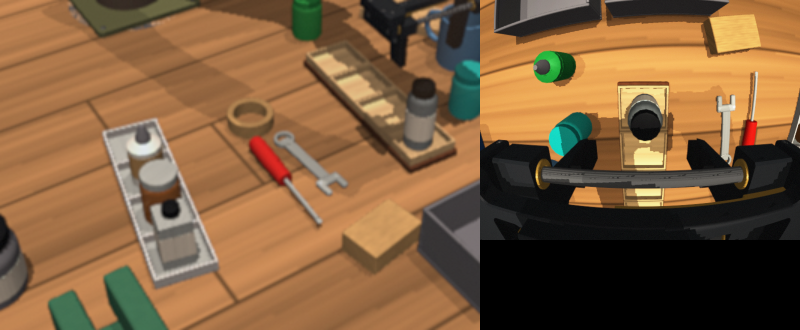

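Three containers stand in the caddy; the spray cap is at wrist px (330,248), nearly under the tool.

{"fn": "drive_tool", "kwargs": {
  "deltas": [
    [[0, 0, 0], [1, 0.1, -0.2], 8],
    [[0, 0, 0], [3, 0, 0], 8],
    [[0, 0, 0], [3, 0, 0], 8],
    [[0, 0, 0], [2, 0, 0], 8],
    [[0, 0, 0], [1, 0, 0], 8],
    [[0, 0, 0], [0, 0, 0], 8],
    [[0, 0, 0], [0, 0, 0], 8]
  ]
}}

```text
clock: 19.82
tool_pos: [0.6387, 0.1804, 0.0857]
eef_rot: [-0.707, 0.025, 0.707, 0.025]
contact_force: [-0.0, -0.2, 0.9]
opening: 0.909
```

{"fn": "drive_tool", "kwargs": {
  "deltas": [
    [[0, 0, 0], [0.6, -0.2, 0], 8],
    [[0, 0, 0], [0, 0, 0], 3],
    [[0, 0, 0], [0, 0, 0], 3],
    [[0, 0, 0], [0, 0, 0], 3],
    [[0, 0, 0], [0, 0, 0], 3],
    [[0, 0, 0], [0, 0, 0], 3],
    [[0, 0, 0], [0, 0, 0], 3]
  ]
}}

```text
clock: 20.4
tool_pos: [0.6389, 0.1834, 0.0801]
eef_rot: [0.707, -0.025, -0.706, -0.025]
contact_force: [0.1, 0.6, 0.7]
opening: 0.491
```

{"fn": "drive_tool", "kwargs": {
  "deltas": [
    [[0, 0, 0], [-1, 0, 0], 3],
    [[0, 0, 0], [-3, 0, 0], 3],
    [[0, 0, 0], [-4, 0, 0], 3],
    [[0, 0, 0], [-4, 0, 0], 3],
    [[0, 0, 0], [-1, 0, 0], 3],
    [[0, 0, 0], [0, 0, 0], 3]
  ]
}}

```text
clock: 20.9
tool_pos: [0.6411, 0.1841, 0.2143]
eef_rot: [0.709, -0.024, -0.704, -0.026]
contact_force: [-1.2, -1.0, -3.2]
opening: 0.491
```

{"fn": "drive_tool", "kwargs": {
  "deltas": [
    [[0, 0, 0], [0, 3.3, 1.9], 3],
    [[0, 0, 0], [0, 3.3, 1.9], 3],
    [[0, 0, 0], [0, 3.3, 1.9], 3],
    [[0, 0, 0], [0, 3.3, 1.9], 3],
    [[0, 0, 0], [0, 3.3, 1.9], 3],
    [[0, 0, 0], [0, 3.4, 1.9], 3],
    [[0, 0, 0], [0, 3.4, 1.9], 3],
    [[0, 0, 0], [0, 3.4, 1.9], 3],
    [[0, 0, 0], [0, 3.4, 1.9], 3],
    [[0, 0, 0], [0, 3.4, 1.8], 3],
    [[7, 0, 0], [0, 3.4, 1.8], 3],
    [[0, 0, 0], [0, 0, 0], 3]
  ]
}}

```text
clock: 21.9
tool_pos: [0.3998, -0.1763, 0.2087]
eef_rot: [-0.701, 0.075, 0.706, 0.073]
contact_force: [-0.9, -0.2, -1.2]
opening: 0.491
```

{"fn": "drive_tool", "kwargs": {
  "deltas": [
    [[0, 0, 0], [0, 0, 0], 3],
    [[0, 0, 0], [0, 0, 0], 3]
  ]
}}

```text
clock: 22.07
tool_pos: [0.406, -0.1694, 0.2089]
eef_rot: [-0.703, 0.067, 0.705, 0.068]
contact_force: [0.1, -0.1, -1.7]
opening: 0.488
```

{"fn": "drive_tool", "kwargs": {
  "deltas": [
    [[0, 0, 0], [1, 0, -0.3], 3],
    [[0, 0, 0], [3, 0, 0], 3],
    [[0, 0, 0], [3.5, 0, 0], 3],
    [[0, 0, 0], [3, 0, 0], 3],
    [[0, 0, 0], [2, 0, 0], 3],
    [[0, 0, 0], [0.8, 0, 0], 3],
    [[0, 0, 0], [0, 0, 0], 3],
    [[0, 0, 0], [0, 0, 0], 3]
  ]
}}

```text
clock: 22.73
tool_pos: [0.4098, -0.1699, 0.0765]
eef_rot: [-0.704, 0.067, 0.704, 0.067]
contact_force: [0.2, -0.4, -1.5]
opening: 0.492
```

{"fn": "drive_tool", "kwargs": {
  "deltas": [
    [[0, 0, 0], [0.5, 0, 0], 3],
    [[0, 0, 0], [0.2, 0, 0], 3],
    [[0, 0, 0], [0, 0, 0], 3],
    [[0, 0, 0], [0, 0, 0], 3]
  ]
}}

```text
clock: 23.07
tool_pos: [0.4098, -0.1707, 0.0703]
eef_rot: [0.704, -0.068, -0.703, -0.068]
contact_force: [0.4, -0.1, -2.1]
opening: 0.49
```

{"fn": "drive_tool", "kwargs": {
  "deltas": [
    [[0, 0, 0], [0.2, 0, 0], 3],
    [[0, 0, 0], [0, 0, 0], 3],
    [[0, 0, 0], [0, 0, 0], 4.8],
    [[0, 0, 0], [0, 0, 0], 7],
    [[0, 0, 0], [0, 0, 0], 8],
    [[0, 0, 0], [0, 0, 0], 8],
    [[0, 0, 0], [-2, 0, 0], 8],
    [[0, 0, 0], [-4, 0, 0], 8],
    [[0, 0, 0], [-4, 0, 0], 8],
    [[0, 0, 0], [-4, 0, 0], 8],
    [[0, 0, 0], [0, 0, 0], 8]
  ]
}}

```text
clock: 23.98
tool_pos: [0.4123, -0.1719, 0.2134]
eef_rot: [0.708, -0.069, -0.7, -0.067]
contact_force: [1.0, 0.2, -0.2]
opening: 0.906
```

{"fn": "drive_tool", "kwargs": {
  "deltas": [
    [[0, 0, 0], [-1, -3.5, 0], 8],
    [[0, 0, 0], [0, -3.5, 0], 8],
    [[0, 0, 0], [0, -3.5, 0], 8],
    [[0, 0, 0], [0, -3.5, 0], 8],
    [[0, 0, 0], [0, -3.5, 0], 8],
    [[0, 0, 0], [0, 0, 0], 8],
    [[0, 0, 0], [0, 0, 0], 8]
  ]
}}

```text
clock: 24.57
tool_pos: [0.4428, 0.0036, 0.2173]
eef_rot: [-0.704, 0.066, 0.704, 0.066]
contact_force: [0.2, 0.3, -0.7]
opening: 0.911
```

```bash
python3 -c "
from h import *
from plant import r
o=np.zeros((300,800,3),np.uint8)
s=r.snapshot('scene')['color'];o[:,:400]=cv2.resize(s[200:410,120:400,::-1],(400,300))
s=r.snapshot('side')['color'];o[:,400:]=cv2.resize(s[80:290,230:510,::-1],(400,300));cv2.imwrite('pics/m7.png',o)"
```

```text
(no output)
```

View pics/m7.png

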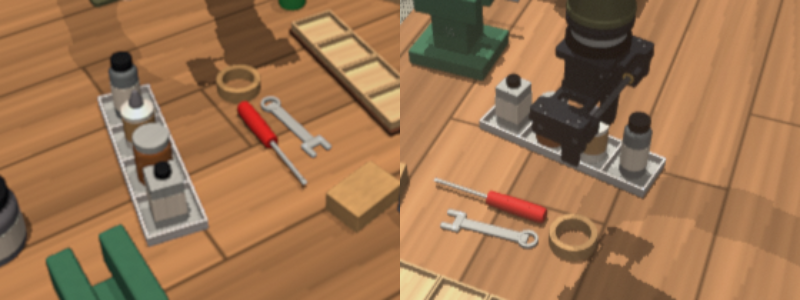

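All four stand upright in the right bays: tin farthest, then jar, glue and spray nearest. Nothing else has been disturbed, so I'm handing in.

```bash
python3 -c "
from plant import r
print(r.finish_job(), r.get_state()['clock'])"
```

```text
the job is handed in; nothing more can be done
the job is handed in; nothing more can be done
```

All four containers are in the metal caddy in reverse order. From the farthest bay to the nearest they are tin, jar, glue and spray. I handed the job in shortly after 24.6 s on the robot's clock.

- **Last check:** the final scene view shows all four upright, one to a bay, with the gripper open and well clear. The side view clearly shows only the tin and spray can, because the gripper hid the jar and glue bottle. The decoys and the tools on the bench were not moved.
- **Jar correction:** while lowering, the jar came in about 11 mm sideways of its target with a side force of about 3 N, probably against the bay wall. I lifted it slightly, moved it over and set it down again. I saw no other disagreement.

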